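Re-index the sampler turret and lock it

ROBOT

A 6-joint arm with a two-finger parallel gripper is mounted at the origin on the work surface. World frame = base frame: x ahead of the robot, y to its left, z up, the work surface at z = 0. Lengths are in m, angles in rad, forces in N, time in s.
With the tool pointing down it reaches from about 0.4 to 0.825 m from the base axis. Payload 7 kg.
Tool frame: the origin (TCP) lies between the finger pads; the fingertips stand arm.tip_extent ahead of it and the grasp point (between the pads) lies 3 mm ahead of it (arm.tip_extent is the distance from the TCP to the fingertips, in m); z points along the fingers, y is the direction in which the jaws open and shut (so a half turn about z gives the same grasp; the last joint's range is limited). The gripper opens to 88 mm and grips with 3 to 60 N. Pads are 19 mm wide; open, the fingers measure 130 mm over their backs; the gripper's body (78 mm by 193 mm) begins 47 mm behind the grasp point.
Start: joints at [1.603, 0.359, 0.012, 0, -1.224, -0.288], TCP at [0.171, 0.653, 0.249] pointing down, gripper open.
Joint ranges: [-3.07, 3.07], [-1.43, 2.12], [-1.02, 1.25], [-3.03, 1.67], [-3.05, -0], [-3.03, 3.03]. Speed limits (rad/s): [2.39, 2.39, 3.01, 3.14, 3.14, 3.14].

INTERFACE

Orientations are given as [roll, pitch, yaw] about the fixed x, y, z axes, in that order (R = Rz(yaw) Ry(pitch) Rx(roll)).
In Python, from station import arm gives the robot as it stands.
- The arm moves only by the tool servo_tool, never from a script. Its argument "steps" is a list that holds one entry, the list of rows, each a list of 5 numbers: the finger opening in mm, from 0 to 87.6, then the shift along the tool's x, y, z in mm, then the turn about the tool's z in degrees. A call has 1 to 8 rows; each row shifts and turns the commanded pose from where the row before left it, along the tool's axes as they then stand; what a row does not reach is not made up. A row lasts 1/8 s, in which the tool goes at most 62.5 mm and 10.7 degrees, less where a joint would pass 70% of its speed; a pose out of reach is approached as far as the arm can. A call is refused whole if a number of a shift passes 62.5 or a number of a turn 10.7, either way. A call with a gripper value outside its range is refused whole. The fingers move at their own pace and stop on an object; "squeeze" is the grip in N (left out, the last holds). Time passes only in rows, so rows that do not move let the fingers close. It gives the time, the measured TCP pose, the force and the opening at its end, in the units of the state.
- arm.get_state(): the state, without advancing time (a new reading comes with each control period).
- arm.grab_frame(name): name is "scene" or "top"; returns a dict with "image" (400x640x3 uint8, red, green, blue), "z_map" (400x640 float32, m along the optical axis (not along the pixel's ray), 0 where there is no reading), "camera_matrix" (3x3 intrinsics, pixels), "rvec" (rotation vector, rad) and "tvec" (3), from world to camera coordinates, as OpenCV has them. Camera axes: x right, y down, z forward; pixel columns grow to the right and rows downward; lengths in m; the calibration is good to about 2 mm. A picture is of the moment at which its call begins.
- arm.job_done(): hands the job in, once; it reports no verdict.
Trained networks look in a picture, given as the dict that the camera call returned (one of the last four; its "shot" number tells which), for a name from the list of things; names that differ only in an ending like _2 or _b are one class to them, and where a whole thing is asked for, a point or a joint stands for the part that bears it (a point fixed in the world has none). Each returns a list of dicts, best first, with "p" (0 to 1); they miss things now and then, are a little off and sometimes report something else, mostly with a low value. They report only what shows in the picture. A call takes as long as a camera call. They do not tell look-alikes from the thing itself.
- arm.search_frame(picture, thing): "extent" ([left, top, right, bottom] in pixels, round what is visible of it).
- arm.cut_out(picture, thing): "mask" (400x640 bool, what is visible of it) and "extent" ([left, top, right, bottom] in pixels, round what is visible of it).
- arm.landmark_of(picture, thing): "xy" ([column, row] in pixels: a listed point, or the origin of a listed thing).
The state is a dict: "t": time; "q": joint angles; "qd": joint speeds; "joint_efforts": joint torques, N m; "eef_pos": TCP position; "ee_rot": TCP orientation; "force": force on the tool from outside, world axes, zero at the start; "moment": the same for the moment, N m; "width": finger opening in m.
Only numpy, scipy, OpenCV 4.12 (cv2) and the standard library are available. Lean on these libraries where they do the work, as an engineer would, in place of code of your own. Each camera call takes 0.05 s, during which the arm holds its last target. There are 200 camera calls.

TASK

Turn the sampler's turret wheel until the pointer on its far rim stands near the mark plate, then work the wheel a little either way by feel, pressing the lock pin only gently, until the pin drops into the lock hole nearest the mark, and push it fully home. Never press or force the pin harder than about 20 N (2 kg), let go of it at the end, and leave the jar, the mouse and the vial rack alone.

Things in the scene. Friction and masses are not known exactly. Their poses are not given: they have to be found in the camera images.
- unit: The sampler's fixed round pedestal, white and grey, 196 mm across, upright on the bench. Origin: on the wheel's vertical axis, at bench height.
- hub (a point): The centre of the turret wheel's top face, on its axis, 88 mm above the bench. The wheel is a white 16-sided plate, 180 mm across flats, 16 mm thick; black vial caps and a hub within 48 mm of the axis rise 7 mm above it. It turns about the vertical axis, stiff with friction (about 0.12 N m), stays where left, and can turn 1.8 rad either way from the start.
- ring (a point): The centre, on the axis, of the top face of the fixed aluminium index ring, 70 mm above the bench, 2 mm below the wheel. The ring has three lock holes 70 mm from the axis: 14 mm along the circle, 18 mm along the radius, 20 mm deep, hidden by the wheel: the right one, and a wrong one 0.42 rad to either side of it. The rest of its top is flat.
- pin: The lock pin: a 12 mm steel shank 34 mm long, and above it a round black knob, 22 mm across, 46 mm tall. Origin: centre of the shank's lower end, z up. It stands upright, loose in the wheel's pin hole, so moving it sideways turns the wheel. At first its foot rests on the ring, origin 70 mm above the bench; fully home the knob sits on the wheel and the origin is at 54 mm. Raised to 75 mm it clears the ring.
- pin_hole (a point): The centre of the wheel's pin hole (13 mm wide, right through the wheel) at the wheel's top face, 88 mm above the bench, 70 mm from the axis, diametrically opposite the pointer.
- pointer (a point): The tip of the wheel's dark steel pointer, a 6 mm wide finger bent down over the wheel's far rim; the point is 105 mm from the axis, 81 mm above the bench. It turns with the wheel.
- mark (a point): The top of the mark plate, a dark upright steel blade 3 mm thick fixed at the pedestal's rim, under the pointer's path; the point is 105 mm from the axis, 65 mm above the bench. It starts 0.55 to 1.25 rad anticlockwise (from above) of the pointer. It is a rough mark: with the pin in the right lock hole the pointer stands 8 to 15 mm to one side or the other of it.
- bottle: Bystander: amber screw-top jar, 70 mm across, 150 mm tall, origin under its centre.
- mouse: Bystander: grey computer mouse, 100 x 58 x 30 mm, on a fixed 3 mm mat of 200 x 170 mm; origin under its centre.
- rack: Bystander: white vial rack block, 160 x 70 x 30 mm, origin under its centre.
Mind the look-alikes: they are no part of the job. Leave any purple or red look-alike of the pin alone.

How it is judged:
On the way:
1. the wheel is turned until the pointer is near the mark (within 20 mm) (horizontal distance between pointer and mark below 0.02 m), for 0.05 s.
At the end, for the whole second after the job is handed in: The pointer is within 20 mm of the mark seen from above, the pin stands in the wheel's pin hole (within 5 mm) and in the lock hole, home to within 3 mm (origin under 57 mm above the bench), upright within 0.15 rad, at rest and let go (horizontal distance between pointer and mark below 0.02 m and z of pin in the frame of unit below 0.057 m and horizontal distance between pin and pin_hole below 0.005 m and angle between pin's own z axis and vertical below 0.15 rad and linear speed of pin below 0.02 m/s and contact force between the fingers and pin below 0.1 N); the robot touches nothing.
It fails at once if the pin is pressed or jammed harder than 25 N against the index ring (contact force between pin and collar above 25 N).
It fails at once if the pin is forced harder than 40 N against the wheel (contact force between pin and unit above 40 N).
It fails at once if a bystander is moved by more than 20 mm (distance of any of bottle, mouse, rack from where it was at the start of the episode above 0.02 m).
It also fails if it takes over 70 s, if anything falls off the work surface, if the arm or the gripper's body presses on something with over 40 N, if the wrist force passes 120 N, or if a joint passes its speed limit or range.

## Working session

There is one attempt and no reset: what is moved stays moved. The work goes in short steps, Python scripts to look and compute and a tool call to move; the robot and the scene stay as the last step left them, time stands still between calls to the robot, and variables do not carry over. Pictures are saved under pics/ and viewed, and the job is handed in when it is done.

Besides the shell and the picture viewer there is one more tool, called as name(argument=value, ...), one argument or row to a line, values as JSON. servo_tool: Moves the arm, as the interface text tells. Its arguments: {"type":"object","properties":{"steps":{"type":"array","items":{"type":"array","items":{"type":"array","items":{"type":"number"}}}},"squeeze":{"type":"number"}},"required":["steps"]}

```bash
mkdir -p pics; ls
cat > h.py <<'E'
import numpy as np, cv2
from station import arm
def cam(f):
    R,_=cv2.Rodrigues(np.array(f["rvec"],float)); return np.array(f["camera_matrix"],float),R,np.array(f["tvec"],float).ravel()
def at_z(f,uv,z):
    K,R,t=cam(f); d=R.T@np.linalg.inv(K)@np.array([uv[0],uv[1],1.]); c=-R.T@t
    return c+d*(z-c[2])/d[2]
def at_depth(f,uv):
    K,R,t=cam(f); d=f["z_map"][int(round(uv[1])),int(round(uv[0]))]
    return R.T@(np.linalg.inv(K)@np.array([uv[0],uv[1],1.])*d-t)
def proj(f,p):
    K,R,t=cam(f); return cv2.projectPoints(np.array([p],float),np.array(f["rvec"],float),t,K,None)[0].ravel()
def save(f,n): cv2.imwrite("pics/"+n,f["image"][:,:,::-1])
E
python3 - <<'E'
from h import *
s=arm.get_state(); print(s["eef_pos"],s["ee_rot"],s["width"],arm.tip_extent)
Z=dict(hub=.088,ring=.07,pin=.07,pin_hole=.088,pointer=.081,mark=.065,unit=0,bottle=0,mouse=.003,rack=0)
for c in("scene","top"):
    f=arm.grab_frame(c); save(f,c+"0.png")
    for k,z in Z.items():
        for r in arm.landmark_of(f,k)[:3]: print(c,k,round(r["p"],2),np.round(r["xy"],1),np.round(at_z(f,r["xy"],z),4))
E
```

```text
pics
[0.17072515 0.65259119 0.24762873] [ 3.13995870e+00 -1.82957732e-04 -2.55924376e-01] 0.08761286974242097 0.022
scene hub 0.66 [278.9 213.7] [ 0.6098 -0.107   0.088 ]
scene ring 0.96 [279.8 215.3] [ 0.6013 -0.1052  0.07  ]
scene pin 0.66 [309.9 180.7] [ 0.4874 -0.0196  0.07  ]
scene pin 0.62 [246.8 190.5] [ 0.5117 -0.1911  0.07  ]
scene pin 0.57 [279.8 194.5] [ 0.5313 -0.1032  0.07  ]
scene pin_hole 0.88 [284.2 190.2] [ 0.5323 -0.0908  0.088 ]
scene mark 0.51 [284.8 192.7] [ 0.5217 -0.0896  0.065 ]
scene mark 0.45 [311.2 241.2] [ 0.6839 -0.0295  0.065 ]
scene unit 0.61 [280.9 234.4] [ 0.6122 -0.1056  0.    ]
scene bottle 0.62 [450.  178.5] [0.4431 0.3987 0.    ]
scene mouse 0.95 [163.5 186.8] [ 0.4254 -0.4363  0.003 ]
scene rack 0.78 [433.  229.8] [0.624  0.3067 0.    ]
top hub 0.89 [355.8 198.1] [ 0.5966 -0.1112  0.088 ]
top ring 0.57 [354.7 196. ] [ 0.604  -0.1094  0.07  ]
top pin 0.73 [353.8 195.3] [ 0.6061 -0.1067  0.07  ]
top pin 0.54 [359.5 250.2] [ 0.4427 -0.1204  0.07  ]
top pin 0.43 [348.  216.8] [ 0.5424 -0.0882  0.07  ]
top pin_hole 0.6 [351.7 215.8] [ 0.5447 -0.0982  0.088 ]
top pin_hole 0.42 [463.2 250.4] [ 0.4384 -0.4206  0.088 ]
top pointer 0.79 [357.7 159.2] [ 0.7124 -0.1197  0.081 ]
top unit 0.85 [352.6 194.7] [ 0.6128 -0.1076  0.    ]
top bottle 0.76 [193.3 254.8] [0.4328 0.3954 0.    ]
top mouse 0.55 [462.  250.3] [ 0.4339 -0.4426  0.003 ]
top mouse 0.28 [348.2 212.8] [ 0.5562 -0.0926  0.003 ]
top rack 0.84 [220.9 192.8] [0.6263 0.3067 0.    ]
top rack 0.52 [351. 197.] [ 0.6057 -0.1025  0.    ]
```

Run:
```python
import cv2
for n,(x0,y0,x1,y1) in dict(scene0=(200,120,380,255),top0=(270,130,450,265)).items():
    a=cv2.imread(f"pics/{n}.png"); cv2.imwrite(f"pics/{n}_c.png",cv2.resize(a[y0:y1,x0:x1],None,fx=4.4,fy=4.4,interpolation=cv2.INTER_CUBIC))
```

```text
(no output)
```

View pics/scene0.png

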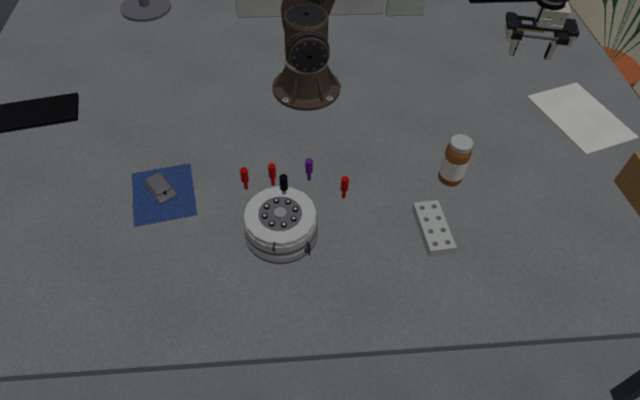

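View pics/scene0_c.png

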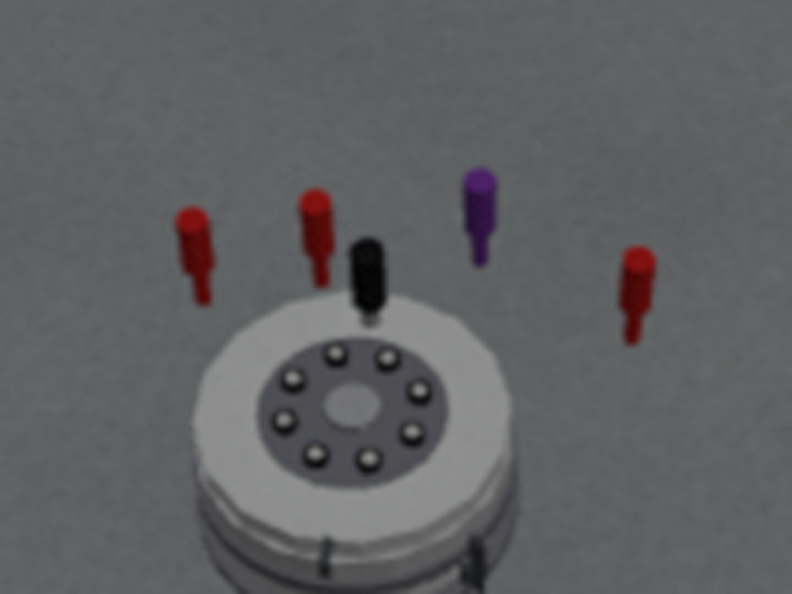

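View pics/top0_c.png

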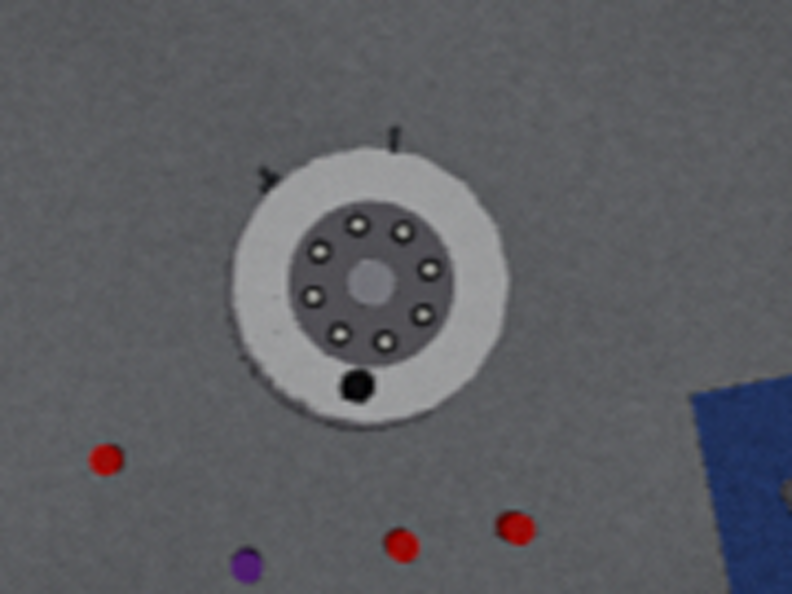

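Run:
```python
from h import *
f=arm.grab_frame("top"); g=arm.grab_frame("scene")
for n,c in(("top",f),("scene",g)):
    for k in("hub","pointer","mark","pin"):
        for r in arm.cut_out(c,k)[:2]:
            m=r["mask"]; ys,xs=np.nonzero(m); print(n,k,round(r["p"],2),r["extent"],m.sum(),xs.mean().round(1),ys.mean().round(1))
# wheel bright region ellipse (top)
im=f["image"].astype(int); zz=f["z_map"]
K,R,t=cam(f)
u,v=np.meshgrid(np.arange(640),np.arange(400))
P=(np.stack([u,v,np.ones_like(u)],-1)@np.linalg.inv(K).T*zz[...,None]-t)@R
m=(zz>0)&(abs(P[...,2]-.088)<.006)&(np.hypot(P[...,0]-.6,P[...,1]+.11)<.13)
m=m.astype(np.uint8); cs=max(cv2.findContours(m,0,1)[0],key=cv2.contourArea); e=cv2.fitEllipse(cs); print("wheel ell",e, at_z(f,e[0],.088))
for nm,c,p,z in(("hubdisc",f,(354.5,194.1),.095),("pintop",f,(351.4,217.5),.15),("ptr",f,(359.6,161),.084),("mark",f,(331,171),.065),
 ("pintop",g,(283.7,175.5),.15),("hubd",g,(280.2,212),.095),("ptr",g,(274,249),.075),("mark",g,(308,244),.065)):
    print(nm,np.round(at_z(c,p,z),4))
for c,n,(x0,y0) in((f,"top1c",(320,150)),(g,"scene1c",(255,170))):
    cv2.imwrite(f"pics/{n}.png",cv2.resize(c["image"][y0:y0+90,x0:x0+75,::-1],None,fx=6.6,fy=6.6,interpolation=cv2.INTER_CUBIC))
```

```text
top hub 0.75 [319.7, 163.9, 380.8, 226.7] 3116 352.4 194.8
top pointer 0.64 [325.8, 158.9, 384.9, 227.2] 2980 353.5 193.6
top pin 0.6 [358.6, 248.4, 364.8, 258.1] 37 360.1 253.3
top pin 0.54 [321.1, 252.0, 327.7, 257.7] 43 324.9 258.0
scene hub 0.59 [240.5, 187.0, 319.2, 262.0] 4344 279.0 223.9
scene pointer 0.68 [240.7, 187.0, 317.7, 252.4] 3423 279.0 216.7
scene mark 0.53 [305.7, 243.0, 312.1, 254.3] 50 307.1 248.2
scene pin 0.58 [270.3, 163.5, 278.1, 186.6] 139 271.5 173.4
scene pin 0.51 [279.0, 175.3, 287.1, 195.3] 154 282.9 183.6
wheel ell ((353.5348205566406, 193.7785186767578), (60.46122741699219, 61.79236602783203), 17.591096878051758) [ 0.60940415 -0.10484583  0.088     ]
hubdisc [ 0.6079 -0.1072  0.095 ]
pintop [ 0.5386 -0.0935  0.15  ]
ptr [ 0.7065 -0.1249  0.084 ]
mark [ 0.6807 -0.0402  0.065 ]
pintop [ 0.536  -0.0899  0.15  ]
hubd [ 0.61   -0.1034  0.095 ]
ptr [ 0.7077 -0.1222  0.075 ]
mark [ 0.6918 -0.0381  0.065 ]
```

View pics/top1c.png

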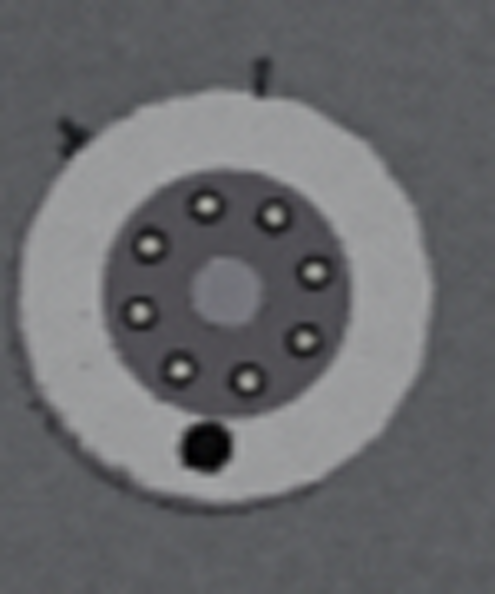

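View pics/scene1c.png

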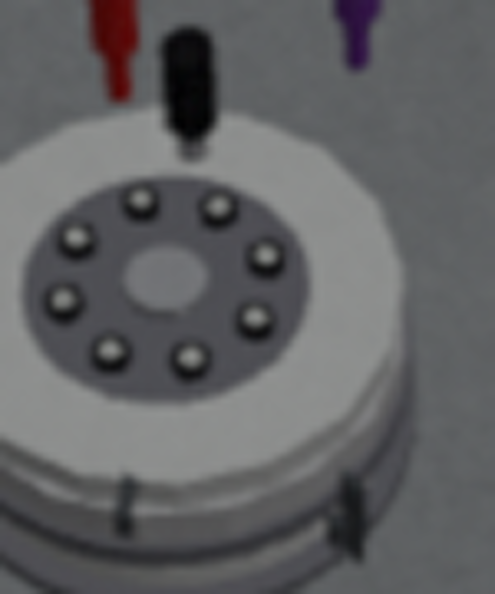

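servo_tool(
  steps=[
    [[60,38,44,0,0],[60,38,44,0,0],[60,38,44,0,0],[60,38,44,0,0],[60,38,44,0,0],[60,38,44,0,0],[60,38,44,0,0],[60,38,44,0,0]],
  ],
  squeeze=10,
)

```text
t: 2.6
eef_pos: [0.3763, 0.2339, 0.249]
ee_rot: [-3.14, -0.001, -0.255]
force: [0.5, 0.5, 0.4]
width: 0.0602
```

servo_tool(
  steps=[
    [[60,38,44,0,0],[60,38,44,0,0],[60,38,44,0,0],[60,38,44,0,0],[60,38,44,0,0],[60,38,44,0,0],[60,0,0,0,0]],
  ],
)

```text
t: 3.48
eef_pos: [0.5305, -0.0809, 0.2479]
ee_rot: [3.141, 0.001, -0.261]
force: [-1.1, -0.1, -1.0]
width: 0.0601
```

servo_tool(
  steps=[
    [[60,0,0,0,-10.7],[60,0,0,0,-10.7],[60,0,0,0,-10.7],[60,0,0,0,-10.7],[60,0,0,0,-10.7],[60,0,0,0,-2.2],[60,0,0,0,0]],
  ],
)

```text
t: 4.35
eef_pos: [0.5294, -0.0769, 0.2488]
ee_rot: [3.142, -0.0, 0.717]
force: [-0.1, 0.3, 0.1]
width: 0.0601
```

servo_tool(
  steps=[
    [[60,-2,9,0,0],[60,-2,8,0,0],[60,0,0,40,0],[60,0,0,35,0],[60,0,0,19,0],[60,0,0,14,0],[60,0,0,0,0],[60,0,0,0,0]],
  ],
)

```text
t: 5.35
eef_pos: [0.5384, -0.0931, 0.1414]
ee_rot: [3.141, -0.001, 0.716]
force: [0.5, 0.9, 0.4]
width: 0.06
```

Run:
```python
from h import *
s=arm.get_state(); print(s["eef_pos"],s["ee_rot"],s["force"])
f=arm.grab_frame("top"); g=arm.grab_frame("scene")
a=cv2.resize(f["image"][150:240,310:400,::-1],(395,395),interpolation=2); b=cv2.resize(g["image"][150:240,240:330,::-1],(395,395),interpolation=2)
cv2.imwrite("pics/grasp1.png",np.hstack([a,b]))
```

```text
[ 0.53843458 -0.09309995  0.14135164] [ 3.14075990e+00 -8.49848351e-04  7.16355787e-01] [0.52837882 0.9223919  0.44342949]
```

View pics/grasp1.png

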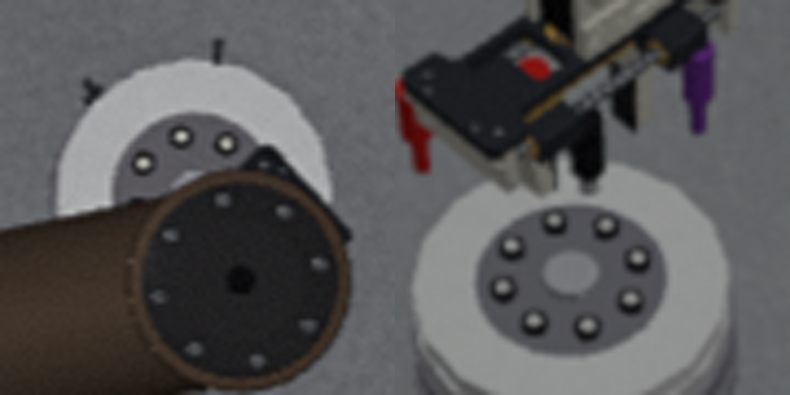

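The black knob sits between the two fingers (right panel, about (588,140)), and the red and purple look-alikes are clear. Now to close.

servo_tool(
  steps=[
    [[10,0,0,0,0],[10,0,0,0,0],[10,0,0,0,0],[10,0,0,0,0],[10,0,0,0,0],[10,0,0,0,0]],
  ],
  squeeze=15,
)

```text
t: 6.2
eef_pos: [0.5378, -0.093, 0.1405]
ee_rot: [-3.142, 0.0, 0.716]
force: [-0.1, 0.5, 1.2]
width: 0.0215
```

servo_tool(
  steps=[
    [[10,0,0,-3,0],[10,0,0,-4,0],[10,0,0,0,0]],
  ],
)

```text
t: 6.58
eef_pos: [0.538, -0.093, 0.148]
ee_rot: [3.141, -0.001, 0.716]
force: [-0.9, 1.0, -0.9]
width: 0.022
```

Run:
```python
from h import *
s=arm.get_state(); print(s["eef_pos"],s["force"],s["moment"],s["width"])
```

```text
[ 0.53804048 -0.09299941  0.14804151] [-0.87935944  0.95461251 -0.90792323] [-0.05291265 -0.05184017  0.02086575] 0.02197736215145919
```

servo_tool(
  steps=[
    [[10,-6.3,5.8,0,0],[10,-5.6,6.5,0,0],[10,-4.7,7.1,0,0],[10,0,0,0,0]],
  ],
)

```text
t: 7.08
eef_pos: [0.5378, -0.1196, 0.1474]
ee_rot: [-3.142, 0.001, 0.715]
force: [-0.0, -0.4, -1.1]
width: 0.0218
```

servo_tool(
  steps=[
    [[10,-3.8,7.7,0,0],[10,-2.9,8.0,0,0],[10,-1.6,7.2,0,0],[10,0,0,0,0],[10,0,0,0,0]],
  ],
)

```text
t: 7.7
eef_pos: [0.5468, -0.1415, 0.1476]
ee_rot: [3.141, 0.0, 0.716]
force: [0.1, 1.0, -0.2]
width: 0.0215
```

Run:
```python
from h import *
s=arm.get_state(); p=s["eef_pos"]; print(p,s["force"],s["moment"],s["width"],np.degrees(np.arctan2(p[1]+.1052,p[0]-.6069)),np.hypot(p[1]+.1052,p[0]-.6069))
f=arm.grab_frame("top"); g=arm.grab_frame("scene")
a=cv2.resize(f["image"][150:240,310:400,::-1],(395,395),interpolation=2); b=cv2.resize(g["image"][180:270,240:330,::-1],(395,395),interpolation=2)
cv2.imwrite("pics/turn1.png",np.hstack([a,b]))
for c in(f,g):
  for k,z in dict(pointer=.081,mark=.065,hub=.088).items():
    for r in arm.landmark_of(c,k)[:2]: print(k,round(r["p"],2),np.round(r["xy"],1),np.round(at_z(c,r["xy"],z),4))
```

```text
[ 0.546791   -0.14149074  0.14755213] [ 0.14650458  0.98992414 -0.16338724] [-0.03594993 -0.03781608 -0.02482614] 0.021499350139655798 -148.87856520395783 0.0702147387106319
pointer 0.92 [336.2 162. ] [ 0.7053 -0.0558  0.081 ]
hub 0.86 [353.5 194.3] [ 0.6079 -0.1047  0.088 ]
pointer 0.64 [301.7 242.4] [ 0.6968 -0.0539  0.081 ]
mark 0.68 [263.2 192.5] [ 0.5173 -0.1476  0.065 ]
mark 0.55 [309.1 242.3] [ 0.6869 -0.035   0.065 ]
hub 0.76 [276.4 213.4] [ 0.6084 -0.1133  0.088 ]
```

View pics/turn1.png

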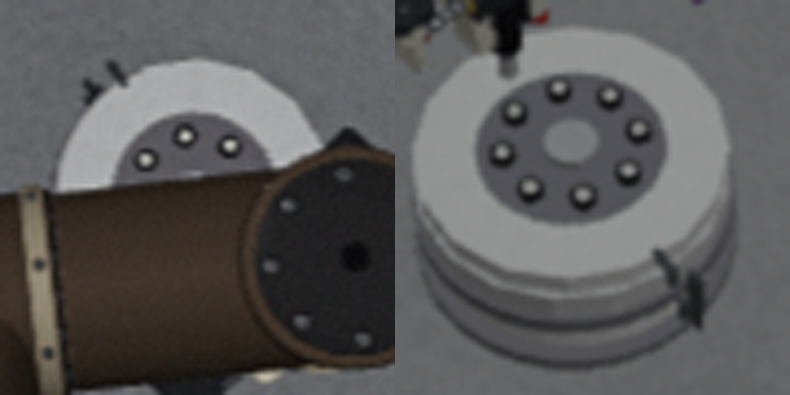

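servo_tool(
  steps=[
    [[10,0,0,4,0],[10,0,0,2.5,0],[10,0,0,0,0]],
  ],
  squeeze=8,
)

```text
t: 8.48
eef_pos: [0.5467, -0.1413, 0.1408]
ee_rot: [-3.141, 0.0, 0.716]
force: [-0.1, -0.2, -0.3]
width: 0.0216
```

servo_tool(
  steps=[
    [[10,0,0,0.8,0],[10,0,0,0,0]],
  ],
)

```text
t: 8.72
eef_pos: [0.5469, -0.1413, 0.1405]
ee_rot: [3.141, -0.0, 0.716]
force: [-0.7, 0.5, 1.6]
width: 0.0216
```

servo_tool(
  steps=[
    [[10,0,0,0.6,0],[10,0,0,0,0]],
  ],
)

```text
t: 8.98
eef_pos: [0.5471, -0.1413, 0.1402]
ee_rot: [3.141, -0.001, 0.717]
force: [-0.6, -0.0, 5.1]
width: 0.0216
```

servo_tool(
  steps=[
    [[10,-0.1,0.8,0,0],[10,-0.1,0.8,0,0],[10,-0.1,0.8,0,0]],
  ],
)

```text
t: 9.35
eef_pos: [0.5479, -0.143, 0.1399]
ee_rot: [-3.141, -0.0, 0.716]
force: [-2.0, 1.7, 3.1]
width: 0.0216
```

servo_tool(
  steps=[
    [[10,-0.1,0.8,0,0],[10,-0.1,0.8,0,0]],
  ],
)

```text
t: 9.6
eef_pos: [0.5488, -0.1446, 0.1393]
ee_rot: [-3.141, 0.0, 0.716]
force: [-0.6, 0.9, 1.1]
width: 0.0218
```

servo_tool(
  steps=[
    [[10,-0.1,0.8,0,0],[10,-0.1,0.8,0,0]],
  ],
)

```text
t: 9.85
eef_pos: [0.5498, -0.1459, 0.1393]
ee_rot: [-3.141, 0.0, 0.716]
force: [-0.9, 2.2, 0.9]
width: 0.0219
```

servo_tool(
  steps=[
    [[10,0,0,0.8,0],[10,0,0,0,0]],
  ],
)

```text
t: 10.1
eef_pos: [0.5497, -0.1459, 0.1387]
ee_rot: [-3.141, 0.0, 0.716]
force: [-1.7, 1.5, -0.4]
width: 0.0215
```

servo_tool(
  steps=[
    [[10,0,0,1,0],[10,0,0,0,0]],
  ],
)

```text
t: 10.35
eef_pos: [0.5498, -0.1459, 0.1377]
ee_rot: [-3.141, 0.0, 0.716]
force: [-1.6, 1.3, 0.7]
width: 0.0221
```

servo_tool(
  steps=[
    [[10,0,0,1,0],[10,0,0,0,0]],
  ],
)

```text
t: 10.6
eef_pos: [0.5498, -0.1459, 0.1368]
ee_rot: [-3.141, 0.0, 0.716]
force: [-1.9, 2.2, 0.0]
width: 0.0218
```

servo_tool(
  steps=[
    [[10,0,-0.3,1.5,0],[10,0,0,1.5,0],[10,0,0,0,0]],
  ],
)

```text
t: 10.98
eef_pos: [0.5498, -0.1457, 0.1337]
ee_rot: [-3.142, 0.0, 0.716]
force: [-1.0, 1.9, -0.5]
width: 0.0217
```

servo_tool(
  steps=[
    [[10,0,0,1.5,0],[10,0,0,1.5,0],[10,0,0,0,0]],
  ],
)

```text
t: 11.35
eef_pos: [0.5497, -0.1457, 0.1307]
ee_rot: [-3.142, 0.0, 0.716]
force: [-0.4, 2.1, -1.1]
width: 0.0217
```

Run:
```python
from h import *
s=arm.get_state(); p=s["eef_pos"]; print(p,s["force"],np.degrees(np.arctan2(p[1]+.1052,p[0]-.6069)))
f=arm.grab_frame("top"); g=arm.grab_frame("scene")
a=cv2.resize(f["image"][150:195,310:355,::-1],(395,395),interpolation=2); b=cv2.resize(g["image"][180:270,240:330,::-1],(395,395),interpolation=2)
cv2.imwrite("pics/turn2.png",np.hstack([a,b]))
for c in(f,g):
  for k,z in dict(pointer=.081,mark=.065).items():
    for r in arm.landmark_of(c,k)[:2]: print(k,round(r["p"],2),np.round(r["xy"],1),np.round(at_z(c,r["xy"],z),4))
```

```text
[ 0.54972179 -0.14569478  0.13066321] [-0.44168751  2.11924685 -1.13293619] -144.69308924513453
pointer 0.65 [334.8 165.4] [ 0.6952 -0.0515  0.081 ]
pointer 0.82 [304.  239.5] [ 0.6886 -0.0477  0.081 ]
pointer 0.75 [279.7 211.3] [ 0.5967 -0.1049  0.081 ]
mark 0.62 [309.7 241.9] [ 0.6858 -0.0334  0.065 ]
```

View pics/turn2.png

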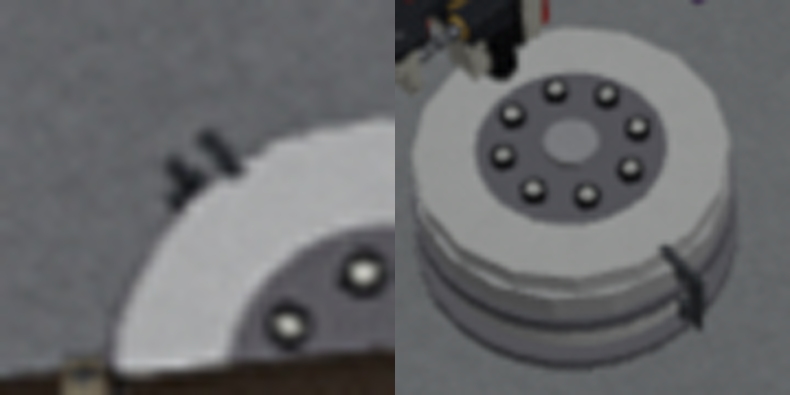

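The picture shows the pointer (top about (334.5,166)) roughly 10 mm clockwise of the mark (about (331,171)). That fits the right hole: a wrong one would be at least 29 mm off. I'll push it home.

servo_tool(
  steps=[
    [[10,0,0,1.5,0],[10,0,0,1.5,0],[10,0,0,1.5,0],[10,0,0,0,0]],
  ],
)

```text
t: 12.15
eef_pos: [0.5497, -0.1457, 0.1262]
ee_rot: [-3.141, 0.0, 0.716]
force: [-1.7, 1.6, 0.1]
width: 0.0217
```

servo_tool(
  steps=[
    [[10,0,0,1,0],[10,0,0,0,0]],
  ],
)

```text
t: 12.4
eef_pos: [0.5497, -0.1457, 0.1253]
ee_rot: [-3.141, 0.0, 0.716]
force: [-2.1, 2.1, -0.2]
width: 0.0218
```

servo_tool(
  steps=[
    [[10,0,0,0.8,0],[10,0,0,0,0]],
  ],
)

```text
t: 12.65
eef_pos: [0.5497, -0.1457, 0.1245]
ee_rot: [-3.142, 0.0, 0.716]
force: [-1.1, 1.6, 1.0]
width: 0.022
```

servo_tool(
  steps=[
    [[10,0,0,0.8,0],[10,0,0,0,0]],
  ],
)

```text
t: 12.9
eef_pos: [0.5499, -0.1457, 0.1244]
ee_rot: [3.141, -0.0, 0.717]
force: [-2.9, 3.3, 6.4]
width: 0.0222
```

servo_tool(
  steps=[
    [[10,0,0,0.5,0],[10,0,0,0,0]],
  ],
)

```text
t: 13.15
eef_pos: [0.5499, -0.1458, 0.1244]
ee_rot: [3.141, -0.0, 0.717]
force: [-4.8, 4.3, 9.3]
width: 0.0216
```

Seated at 16 mm of travel with a firm stop. I'll relieve the press, open and rise straight up.

servo_tool(
  steps=[
    [[10,0,-0.3,-1.2,0],[45,0,0,0,0],[45,0,0,0,0],[45,0,0,0,0],[45,0,0,0,0],[45,0,0,0,0]],
  ],
)

```text
t: 13.9
eef_pos: [0.5495, -0.1455, 0.1244]
ee_rot: [-3.142, 0.0, 0.716]
force: [-0.3, 0.1, -0.6]
width: 0.0451
```

servo_tool(
  steps=[
    [[45,0,0,-15,0],[45,0,0,-30,0],[45,0,0,-50,0],[45,-50,-20,-20,0],[45,-50,-20,0,0],[45,0,0,0,0]],
  ],
)

```text
t: 14.65
eef_pos: [0.4451, -0.1817, 0.2414]
ee_rot: [3.14, -0.002, 0.715]
force: [0.6, 0.5, 0.3]
width: 0.0452
```

Run:
```python
from h import *
s=arm.get_state(); print(s["eef_pos"],s["width"],s["force"])
f=arm.grab_frame("top"); g=arm.grab_frame("scene")
a=cv2.resize(f["image"][150:240,310:400,::-1],(395,395),interpolation=2); b=cv2.resize(g["image"][170:260,240:330,::-1],(395,395),interpolation=2)
cv2.imwrite("pics/end.png",np.hstack([a,b]))
for n,c in(("top",f),("scene",g)):
  for k,z in dict(pointer=.081,mark=.065,pin=.054,pin_hole=.088,bottle=0,mouse=.003,rack=0).items():
    for r in arm.landmark_of(c,k)[:2]: print(n,k,round(r["p"],2),np.round(r["xy"],1),np.round(at_z(c,r["xy"],z),4))
# knob-top height from depth in scene
for h in(.134,.15): print(h,np.round(proj(g,[.5497,-.1457,h]),1),np.round(proj(f,[.5497,-.1457,h]),1))
```

```text
[ 0.44513204 -0.18172668  0.24144742] 0.045207011620693405 [0.55224528 0.52655624 0.31427384]
top pointer 0.93 [331.1 164.8] [ 0.6972 -0.0406  0.081 ]
top mark 0.57 [366.4 213.5] [ 0.5514 -0.1435  0.065 ]
top mark 0.55 [351.  194.3] [ 0.6096 -0.0987  0.065 ]
top pin 0.58 [296.8 232.5] [0.498  0.0659 0.054 ]
top pin 0.44 [367.1 211.6] [ 0.5574 -0.1468  0.054 ]
top pin_hole 0.88 [369.4 212.6] [ 0.5532 -0.1502  0.088 ]
top bottle 0.94 [193.4 251.2] [0.4441 0.395  0.    ]
top bottle 0.24 [223.8 189.2] [0.6375 0.2975 0.    ]
top mouse 0.88 [461.6 249.5] [ 0.4364 -0.4414  0.003 ]
top rack 0.85 [222.6 190.8] [0.6325 0.3013 0.    ]
scene pointer 0.69 [304.8 240.7] [ 0.6923 -0.046   0.081 ]
scene pointer 0.57 [282.  233.1] [ 0.6658 -0.1012  0.081 ]
scene mark 0.6 [311.1 241. ] [ 0.6833 -0.0298  0.065 ]
scene pin 0.63 [263.8 204.5] [ 0.55  -0.147  0.054]
scene pin 0.63 [346.8 195.6] [0.5334 0.0779 0.054 ]
scene pin_hole 0.84 [263.5 194.4] [ 0.5433 -0.1454  0.088 ]
scene bottle 0.85 [448.8 177.4] [0.4386 0.3962 0.    ]
scene mouse 0.65 [165.2 185.5] [ 0.4207 -0.432   0.003 ]
scene rack 0.93 [431.6 230.4] [0.6257 0.3024 0.    ]
0.134 [262.2 184.8] [369.4 213.4]
0.15 [261.7 180.6] [370.  213.2]
```

View pics/end.png

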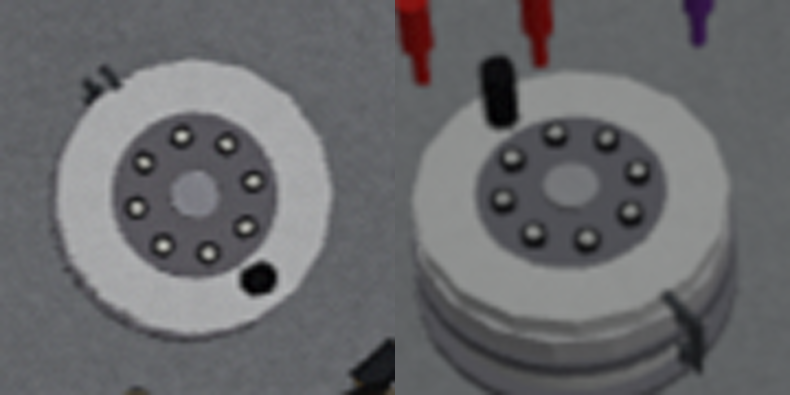

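The knob sits flat on the wheel, upright with no shank showing (scene about (354,191)). The pointer stands about 10–15 mm from the mark, and the arm is clear. Handing in.

```bash
python3 -c "
from station import arm
print(arm.job_done())"
```

```text
the job is handed in; nothing more can be done
None
```

I turned the wheel by the pin until the pointer was near the mark. With the pin pressed at about 5 N, I then felt along the ring until it dropped into a lock hole, and pushed it home. The job took about 15 s of robot time and is handed in; it reports no verdict.

**Pin home:** it went down 16 mm, the full depth, to a firm stop. The highest upward force I read was about 9 N. The last picture shows the knob upright on the wheel with no shank showing, and the gripper open and clear.

**Pointer and mark:** most of my estimates put the pointer 9–15 mm from the mark, which fits the right hole. A wrong hole would be at least 29 mm off. The scene camera's network points gave about 18 mm, close to the 20 mm limit. The top camera's network did not find the mark, so I judged it there from the picture.

**Bystanders:** the jar, mouse and rack were still in place to within the networks' scatter of up to about 12 mm. The red and purple look-alikes were not touched.

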